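# Rock the angle gauge on the crowned stud block to its mark and hold

## Robot

A 6-joint arm with a two-finger parallel gripper is mounted at the origin on a cart in front of the work surface, level with it; the furniture and walls round the work are solid. World frame = base frame: x ahead of the robot, y to its left, z up, the work surface at z = 0. Lengths are in m, angles in rad, forces in N, time in s.
With the tool pointing down it reaches from about 0.325 to 0.9 m from the base axis. Payload 6.1 kg.
Tool frame: the origin (TCP) lies on the centre line of the jaws, within the pads' length; the fingertips stand 25 mm ahead of it and the grasp point (between the pads) lies 6 mm ahead of it; z points along the fingers, y is the line along which they close (so a half turn about z gives the same grasp; the last joint's range is limited). The gripper opens to 85 mm and grips with 20 to 120 N. Pads are 22 mm wide; open, the fingers measure 114 mm over their backs; the gripper's body (76 mm by 85 mm) begins 54 mm behind the grasp point. The pads swing forward as they close: fully open they stand 13 mm farther back than shut.
Start: joints at [1.172, 0.22, 1.526, -0, 1.395, -0.126], TCP at [0.168, 0.602, 0.225] pointing down, gripper open.
Joint ranges: [-2.98, 2.98], [-0.91, 2.08], [0.09, 2.57], [-1.24, 4.39], [0.2, 2.65], [-2.68, 2.68]. Speed limits (rad/s): [2.57, 2.57, 3.01, 3.14, 3.14, 3.14].

## Interface

Orientations are given as a unit quaternion [w, x, y, z].
In Python, from plant import arm gives the robot as it stands.
- The arm moves only by the tool drive_tool, never from a script. Its argument "deltas" is a list of rows, each an object with "offset": the shift along the world's x, y, z in cm, a list of three; "twist": the turn about the world's z in degrees. In form: [{"offset": [dx, dy, dz], "twist": twist}, ...]. A call has 1 to 12 rows; each row is the pose to reach, as a shift and turn from the pose commanded when the call began; what a row does not reach only later rows make up. A row lasts 1/12 s, in which the tool goes at most 41.7 mm and 7.16 degrees, less where a joint would pass 70% of its speed; a pose out of reach is approached as far as the arm can. A call with a gripper value outside its range is refused whole. "gripper" is the finger opening in cm, from 0 to 8.54, set as the call begins (left out, the last holds). The fingers move at their own pace and stop on an object; "grip_force" is the grip in N (left out, the last holds). Time passes only in rows, so rows that repeat a pose let the fingers close. It gives the time, the measured TCP pose, the force, the opening and the grip force at its end, in the units of the state.
- arm.state(): the state, without advancing time (a new reading comes with each control period).
- arm.grab_frame(name): name is "scene" or "top" or "wrist"; returns (picture, depth): 480x640x3 uint8, red, green, blue; 480x640 float32, m along the optical axis (not along the pixel's ray), 0 where there is no reading.
- arm.camera_info(name): a dict with "camera_matrix" (3x3 intrinsics, pixels), "R" (3x3) and "t" (3): a world point X has camera coordinates R X + t. Camera axes: x right, y down, z forward; pixel columns grow to the right and rows downward; lengths in m; the calibration is good to about 2 mm. The wrist camera is an equidistant fisheye: a pixel r from the principal point sees the ray r / f radians off the axis. A picture is of the moment at which its call begins: read the wrist's pose just before it. camera_info takes no time and is no camera call; for the wrist camera it gives the pose at the moment of the call.
- arm.hand_in(): hands the job in; it is judged then, once.
Trained networks look in the newest picture that a camera, given by its name, has taken for a name from the list of things; names that differ only in an ending like _2 or _b are one class to them, and where a whole thing is asked for, a point or a joint stands for the part that bears it (a point fixed in the world has none). Each returns a list of dicts, best first, with "p" (0 to 1); they miss things now and then, are a little off and sometimes report something else, mostly with a low value. They report only what shows in the picture. A call takes as long as a camera call.
- arm.find_in(camera, thing): "point" ([x, y, z] in m, in world coordinates, good to about 4 mm: the middle of the surface that is visible of it).
- arm.cut_out(camera, thing): "region" (480x640 bool, what is visible of it).
- arm.mark_of(camera, thing): "point" ([x, y, z] in m, in world coordinates, good to about 4 mm: a listed point, or the origin of a listed thing).
The state is a dict: "time": time; "joint_positions": joint angles; "qvel": joint speeds; "effort": joint torques, N m; "tcp_pos": TCP position; "tool_rot": TCP orientation; "contact_force": force on the tool from outside, world axes, zero at the start; "ft_torque": the same for the moment, N m; "gripper_width": finger opening in m; "grasp_force": force on a finger pad.
Only numpy, scipy, OpenCV 4.12 (cv2) and the standard library are available. Lean on these libraries where they do the work, as an engineer would, in place of code of your own. Each camera call takes 0.05 s, during which the arm holds its last target. There are 200 camera calls.

## Task

Pick up the pendulum angle gauge by the tab on its top and stand it upright and square across the middle of the stud block with the rounded top (not the flat joist offcut). Then rock it gently over the rounded top until the swinging pointer settles on the mark tab of the dial ring, and finish while still gripping it there, its foot resting lightly on the block, so that I can scribe the block at that slope. Do not turn the ring, do not bear down hard, and leave the things lying round about alone.

Things in the scene. Friction and masses are not known exactly. Their poses are not given: they have to be found in the camera images.
- gauge: pendulum angle gauge, 0.3 to 0.5 kg, standing: dark steel foot 44 x 120 x 12 mm (x, y, z); round aluminium housing, diameter 120, 26 thick, axis along x 70 mm above the foot's underside; on top a grip tab 20 (x) x 30 (y) mm, free from 130 to 172 mm above the underside. Origin: centre of the foot's underside; z up; y along the foot; white dial looks to -x (to the robot at yaw 0)
- gauge_grip (a point): point to grip: middle of the tab, 153 mm above the underside of the gauge's foot; close the fingers along the gauge's x (20 mm)
- pointer (a joint): angle (rad) of the free-swinging black pointer about the gauge's +x: 0 = towards the tab, positive = clockwise as seen facing the dial. A weight keeps it vertical; it settles within 1 s, so leaning the gauge anticlockwise (top towards its +y, the viewer's left) by an angle makes it read plus that angle
- pointer_tip (a point): tip of the pointer, 44 mm from the pivot at the dial's centre; the pivot is 70 mm above the underside of the foot; its z axis runs along the pointer
- mark_ring (a joint): angle of the dial's ring with its mark tab (rad), same zero and sense as the pointer; set somewhere from 0.18 to 0.40 (tab to the right of the top), very stiff, stays as set
- mark_tab (a point): inner end of the mark tab, a dark bar 7 mm wide on the ring, 46 mm from the dial's centre; its z axis points from the centre to the tab
- stud_block: timber stud block 70 x 100 x 90 mm, fixed to the bench by two small steel angle feet; its top is a half round of radius 50 mm whose axis runs along the block's x, 40 mm above the bench (crest 90 mm above the bench). Origin: centre of its underside; y across the half round
- joist_offcut: flat-topped timber joist offcut 70 x 100 x 65 mm, fixed in the same way; not used. Origin: centre of its underside. It and the stud block may have changed places
- tape_roll: bystander: black tape roll 62 mm across, 19 mm high, lying on the bench; origin centre of its underside
- marker: bystander: marker pen 135 mm long lying on the bench; origin centre of its underside
- screwdriver: bystander: screwdriver 204 mm long lying on the bench; origin centre of its underside

How it is judged:
On the way, in this order (a step that is already met when the one before it is completed fails the run):
1. the gauge is picked up, clear of the bench (height (world z) of gauge above 0.03 m and contact force between the fingers and gauge above 1 N), for 0.1 s.
2. the gauge stands upright (within 6 degrees) on the rounded top of the stud block (contact force between gauge and stud_block above 0.4 N and y of gauge in the frame of stud_block between -0.045 and 0.045 m and x of gauge in the frame of stud_block between -0.04 and 0.04 m and height (world z) of gauge above 0.07 m and angle between gauge's own z axis and vertical below 0.105 rad), for 0.1 s.
At the end, for the whole second after the job is handed in: Gripped by the fingers; foot on the rounded top (0.4 to 25 N), its middle within 45 mm across and 40 mm along of the block's middle, square within 0.2 rad, not leaning along the block over 0.14 rad; pointer still, within 0.07 rad of the mark tab, gauge tilt over 0.1 rad; not on the joist offcut (contact force between gauge and stud_block between 0.4 and 25 N and y of gauge in the frame of stud_block between -0.045 and 0.045 m and x of gauge in the frame of stud_block between -0.04 and 0.04 m and height (world z) of gauge above 0.07 m and angle between the z axis of pointer_tip and the z axis of mark_tab, either way round below 0.07 rad and velocity of joint pointer between -0.1 and 0.1 rad/s and angle between gauge's own z axis and vertical above 0.1 rad and angle between gauge's own x axis and vertical between 1.43 and 1.71 rad and angle between the x axis of gauge and the x axis of stud_block, either way round below 0.2 rad and contact force between the fingers and gauge above 1 N and contact force between gauge and joist_offcut below 0.1 N); the arm keeps its last pose, push and grip.
It fails at once if the gauge is pressed hard (over 40 N) on the stud block (contact force between gauge and stud_block above 40 N).
It fails at once if the mark ring is turned (velocity of joint mark_ring above 0.2 rad/s or velocity of joint mark_ring below -0.2 rad/s).
It fails at once if the tape_roll is moved more than 30 mm (distance of tape_roll from where it was at the start of the episode above 0.03 m).
It fails at once if the marker is moved more than 30 mm (distance of marker from where it was at the start of the episode above 0.03 m).
It fails at once if the screwdriver is moved more than 30 mm (distance of screwdriver from where it was at the start of the episode above 0.03 m).
It also fails if it takes over 45 s, if anything falls off the work surface, if the arm or the gripper's body presses on something with over 40 N, if the wrist force passes 120 N, or if a joint passes its speed limit or range.

## Working session

There is one attempt and no reset: what is moved stays moved. The work goes in short steps, Python scripts to look and compute and a tool call to move; the robot and the scene stay as the last step left them, time stands still between calls to the robot, and variables do not carry over. Pictures are saved under pics/ and viewed, at most 10 in all, crops included, and the job is handed in when it is done.

Besides the shell and the picture viewer there is one more tool, called in YAML: its name, and indented under it one key for each argument. drive_tool: Moves the arm, as the interface text tells. Its arguments: {"type":"object","properties":{"deltas":{"type":"array","items":{"type":"object","properties":{"offset":{"type":"array","items":{"type":"number"}},"twist":{"type":"number"}}}},"gripper":{"type":"number"},"grip_force":{"type":"number"}},"required":["deltas"]}

```bash
mkdir -p pics; python3 - <<'E'
from plant import arm
import cv2,numpy as np
s=arm.state(); print({k:np.round(v,3).tolist() for k,v in s.items()})
ims=[]
for c in ["top","scene"]:
    p,d=arm.grab_frame(c); ims.append(p)
    cv2.imwrite(f"pics/{c}1.png",p[:,:,::-1])
    i=arm.camera_info(c); print(c,np.round(i["camera_matrix"],1).tolist(),np.round(i["R"],3).tolist(),np.round(i["t"],3).tolist())
    for n in ["gauge","gauge_grip","stud_block","joist_offcut","pointer_tip","mark_tab","tape_roll","marker","screwdriver"]:
        r=arm.mark_of(c,n); print(n,[(np.round(x["point"],3).tolist(),round(x["p"],2)) for x in r[:2]])
E
```

```text
{'time': 0.0, 'joint_positions': [1.172, 0.221, 1.528, 0.0, 1.395, -0.126], 'qvel': [-0.001, -0.0, -0.001, 0.0, -0.001, 0.002], 'effort': [0.001, -49.69, -38.94, -0.0, 0.011, 0.0], 'tcp_pos': [0.168, 0.601, 0.224], 'tool_rot': [-0.0, 0.136, 0.991, -0.001], 'contact_force': [-0.733, -0.102, -0.473], 'ft_torque': [0.024, -0.049, -0.029], 'grasp_force': 0.0, 'gripper_width': 0.085}
top [[460.6, 0.0, 322.9], [0.0, 460.6, 245.6], [0.0, 0.0, 1.0]] [[0.015, -1.0, 0.02], [-0.988, -0.018, -0.153], [0.154, -0.017, -0.988]] [0.006, 0.589, 0.935]
gauge [([0.503, 0.27, 0.002], 0.62)]
gauge_grip [([0.497, 0.266, 0.152], 0.72)]
stud_block [([0.542, 0.034, 0.003], 0.96)]
joist_offcut [([0.545, -0.229, 0.0], 0.58)]
pointer_tip [([0.485, 0.264, 0.113], 0.37)]
mark_tab [([0.492, 0.244, 0.114], 0.68), ([0.683, 0.224, -0.004], 0.15)]
tape_roll [([0.68, 0.036, -0.001], 0.83), ([0.504, 0.271, 0.0], 0.33)]
marker [([0.688, -0.177, -0.003], 0.67)]
screwdriver [([0.68, 0.226, -0.002], 0.58)]
scene [[439.5, 0.0, 319.2], [0.0, 439.5, 245.8], [0.0, 0.0, 1.0]] [[0.497, -0.868, 0.025], [-0.412, -0.261, -0.873], [0.764, 0.423, -0.486]] [-0.276, 0.366, 0.538]
gauge [([0.5, 0.269, 0.002], 0.91)]
gauge_grip [([0.507, 0.274, 0.151], 0.81)]
stud_block [([0.538, 0.03, 0.002], 0.57)]
joist_offcut [([0.543, -0.225, -0.002], 0.64), ([0.685, 0.036, 0.001], 0.22)]
pointer_tip [([0.482, 0.268, 0.114], 0.68)]
mark_tab [([0.492, 0.248, 0.114], 0.85)]
tape_roll [([0.685, 0.041, -0.003], 0.67)]
marker [([0.691, -0.177, -0.005], 0.95)]
screwdriver [([0.687, 0.23, 0.002], 0.84)]
```

View pics/top1.png

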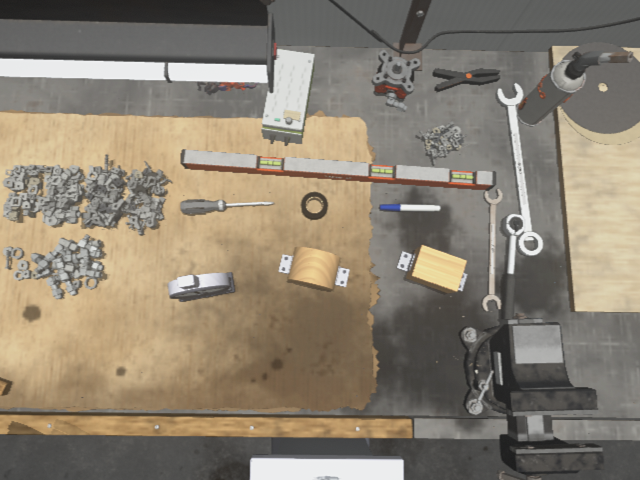

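View pics/scene1.png

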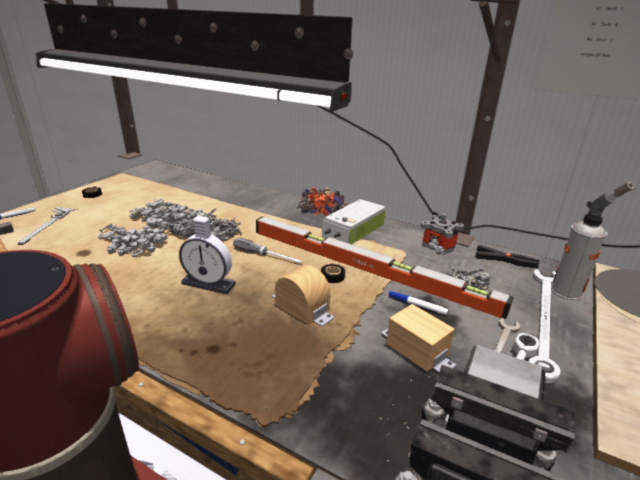

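The gauge stands upright at about (0.50, 0.27). The rounded block (top-image pixel 315,268) is at about (0.54, 0.03), and the flat offcut is the one on the right. Next I'll measure both yaws.

```bash
cat > h.py <<'E'
from plant import arm
import cv2,numpy as np
def cloud(c):
    p,d=arm.grab_frame(c); i=arm.camera_info(c); K=np.array(i["camera_matrix"]); R=np.array(i["R"]); t=np.array(i["t"])
    v,u=np.mgrid[:480,:640]
    X=np.stack([(u-K[0,2])/K[0,0]*d,(v-K[1,2])/K[1,1]*d,d],-1)
    W=(X-t)@R; W[d==0]=np.nan
    return p,W
def yaw_tool():
    w,x,y,z=arm.state()["tool_rot"]; return np.degrees(np.arctan2(1-2*(x*x+z*z),2*(x*y-w*z)))
def sel(W,c,r,z0,z1):
    return W[(np.hypot(W[...,0]-c[0],W[...,1]-c[1])<r)&(W[...,2]>z0)&(W[...,2]<z1)]
E
python3 - <<'E'
from h import *
for c in ["top","scene"]:
    p,W=cloud(c)
    for n,ctr,r,z0,z1 in [("gauge hous",(.502,.27),.1,.03,.125),("tab",(.502,.27),.06,.14,.19),("tabtop",(.502,.27),.06,.165,.19),("block",(.54,.032),.075,.05,.12),("crest",(.54,.032),.075,.08,.12),("joist",(.545,-.227),.08,.055,.09)]:
        P=sel(W,ctr,r,z0,z1)
        if len(P)<5: print(c,n,len(P)); continue
        (cx,cy),(w,h),a=cv2.minAreaRect(P[:,:2].astype(np.float32))
        m=P[:,:2].mean(0); e,V=np.linalg.eigh(np.cov((P[:,:2]-m).T)); 
        print(c,n,len(P),"rect",np.round([cx,cy,w,h,a],3),"pca long dir deg",round(np.degrees(np.arctan2(V[1,1],V[0,1])),1),"zmax",np.round(P[:,2].max(),3),m.round(3))
    for n in ["stud_block","joist_offcut","gauge"]:
        for r in arm.cut_out(c,n)[:1]:
            k=r["region"].astype(np.uint8); P=W[r["region"]]; P=P[P[:,2]>.02]
            (cx,cy),(w,h),a=cv2.minAreaRect(P[:,:2].astype(np.float32)); print(c,n,"cut",np.round([cx,cy,w,h,a],3))
print(yaw_tool())
E
```

```text
top gauge hous 740 rect [ 0.497  0.267  0.033  0.118 11.645] pca long dir deg 104.3 zmax 0.125 [0.497 0.257]
top tab 239 rect [ 0.501  0.268  0.02   0.03  11.59 ] pca long dir deg 102.8 zmax 0.176 [0.5   0.266]
top tabtop 189 rect [0.5   0.268 0.02  0.03  9.53 ] pca long dir deg 100.7 zmax 0.176 [0.5   0.268]
top block 1621 rect [5.4100e-01 3.6000e-02 9.7000e-02 7.0000e-02 7.8157e+01] pca long dir deg 78.2 zmax 0.095 [0.539 0.035]
top crest 994 rect [5.4000e-01 3.6000e-02 6.8000e-02 7.0000e-02 7.7397e+01] pca long dir deg 164.6 zmax 0.095 [0.54  0.036]
top joist 1629 rect [ 5.4400e-01 -2.2500e-01  1.0100e-01  7.1000e-02  7.1043e+01] pca long dir deg 71.2 zmax 0.071 [ 0.543 -0.224]
top stud_block cut [5.4100e-01 3.6000e-02 1.0600e-01 7.0000e-02 7.7943e+01]
top joist_offcut cut [ 0.544 -0.224  0.104  0.071 70.721]
top gauge cut [ 0.497  0.267  0.032  0.118 12.328]
scene gauge hous 1723 rect [ 0.497  0.267  0.036  0.121 14.009] pca long dir deg 105.7 zmax 0.125 [0.491 0.258]
scene tab 264 rect [0.501 0.267 0.024 0.03  7.444] pca long dir deg 117.9 zmax 0.174 [0.497 0.263]
scene tabtop 96 rect [ 0.501  0.267  0.022  0.029 18.76 ] pca long dir deg 111.5 zmax 0.174 [0.499 0.265]
scene block 1347 rect [5.4100e-01 3.4000e-02 1.0100e-01 7.3000e-02 7.7558e+01] pca long dir deg 118.9 zmax 0.092 [0.528 0.021]
scene crest 570 rect [5.4100e-01 3.3000e-02 6.3000e-02 7.2000e-02 7.8814e+01] pca long dir deg 160.6 zmax 0.092 [0.537 0.029]
scene joist 1495 rect [ 0.544 -0.226  0.101  0.073 71.062] pca long dir deg 72.3 zmax 0.068 [ 0.538 -0.229]
scene stud_block cut [5.4000e-01 3.3000e-02 1.0500e-01 7.3000e-02 7.8984e+01]
scene joist_offcut cut [ 0.446 -0.237  0.292  0.118  6.143]
scene gauge cut [ 0.553  0.344  0.292  0.105 54.836]
74.36866595368791
```

drive_tool:
  deltas:
    - {"offset": [3,-3,1],"twist": -6}
    - {"offset": [6,-6,1.5],"twist": -12}
    - {"offset": [9,-9,2],"twist": -18}
    - {"offset": [12,-12,2],"twist": -24}
    - {"offset": [15,-15,2],"twist": -30}
    - {"offset": [18,-18,2],"twist": -36}
    - {"offset": [21,-21,2],"twist": -42}
    - {"offset": [24,-24,2],"twist": -48}
    - {"offset": [27,-27,2],"twist": -54}
    - {"offset": [30,-30,2],"twist": -60}
    - {"offset": [32.5,-32.5,2],"twist": -62.4}
    - {"offset": [33.3,-33.4,2],"twist": -62.4}
  gripper: 7
  grip_force: 40

```text
time: 2.4
tcp_pos: [0.5047, 0.2639, 0.2452]
tool_rot: [0.001, 0.632, 0.775, 0.0]
contact_force: [-0.4, -0.4, 0.2]
gripper_width: 0.0698
grasp_force: 0.0
```

```bash
python3 - <<'E'
from h import *
p,d=arm.grab_frame("wrist"); cv2.imwrite("pics/w1.png",p[:,:,::-1])
print(arm.state()["tcp_pos"],yaw_tool(),arm.state()["contact_force"])
for c in ["wrist"]:
  for n in ["gauge","gauge_grip"]: print(n,[(np.round(x["point"],4),round(x["p"],2)) for x in arm.mark_of(c,n)[:2]])
i=arm.camera_info("wrist");print(np.round(i["camera_matrix"],1).tolist(),i["R"],i["t"])
E
```

```text
[0.50498781 0.2634099  0.24497584] 11.68750263088671 [ 0.05941255 -1.11368746  0.53515348]
gauge []
gauge_grip [(array([0.4986, 0.2685, 0.1538]), 0.62), (array([ 0.6833,  0.0335, -0.0043]), 0.56)]
[[371.6, 0.0, 323.1], [0.0, 371.6, 240.4], [0.0, 0.0, 1.0]] [[ 9.78583751e-01  2.05848662e-01 -4.13064529e-04]
 [ 1.96180858e-01 -9.32012485e-01  3.04738903e-01]
 [ 6.23451143e-02 -2.98293574e-01 -9.52435840e-01]] [-0.54606207  0.10441562  0.4469308 ]
```

View pics/w1.png

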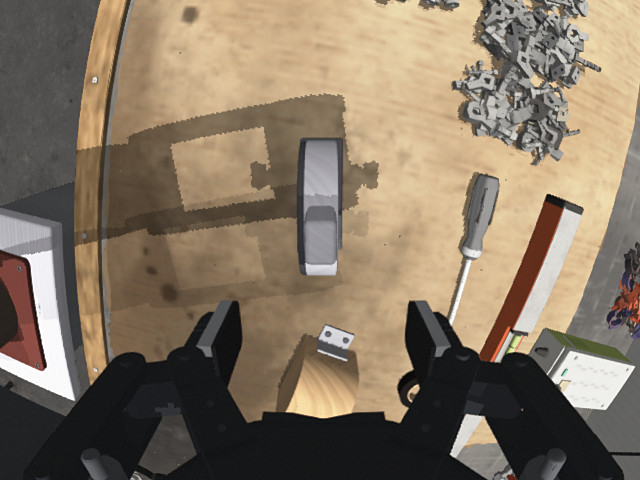

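The wrist view shows the tab (322, 235) centred between the fingers and the housing edges parallel to the pads. I'll go down partway and re-check the pose.

drive_tool:
  deltas:
    - {"offset": [0,0,-1.5],"twist": 0}
    - {"offset": [0,0,-3],"twist": 0}
    - {"offset": [0,0,-4],"twist": 0}
    - {"offset": [0,0,-4],"twist": 0}

```text
time: 2.88
tcp_pos: [0.4988, 0.2686, 0.2022]
tool_rot: [-0.001, 0.629, 0.778, -0.002]
contact_force: [-0.5, 0.2, -1.3]
gripper_width: 0.0701
grasp_force: 0.0
```

drive_tool:
  deltas:
    - {"offset": [0,0,-1.5],"twist": 0}
    - {"offset": [0,0,-3],"twist": 0}
    - {"offset": [0,0,-4],"twist": 0}
    - {"offset": [0,0,-4.3],"twist": 0}
    - {"offset": [0,0,-4.3],"twist": 0}
    - {"offset": [0,0,-4.3],"twist": 0}

```text
time: 3.38
tcp_pos: [0.5015, 0.2683, 0.1627]
tool_rot: [0.0, 0.629, 0.777, 0.0]
contact_force: [0.5, 0.0, -0.3]
gripper_width: 0.07
grasp_force: 0.0
```

drive_tool:
  deltas:
    - {"offset": [0,0,0],"twist": 0}
    - {"offset": [0,0,0],"twist": 0}
    - {"offset": [0,0,0],"twist": 0}
    - {"offset": [0,0,0],"twist": 0}
    - {"offset": [0,0,0],"twist": 0}
    - {"offset": [0,0,0],"twist": 0}
    - {"offset": [0,0,0],"twist": 0}
    - {"offset": [0,0,0],"twist": 0}
  gripper: 1
  grip_force: 40

```text
time: 4.05
tcp_pos: [0.5019, 0.268, 0.1627]
tool_rot: [0.0, 0.63, 0.777, 0.001]
contact_force: [1.1, 0.2, 4.5]
gripper_width: 0.0182
grasp_force: 39.3
```

drive_tool:
  deltas:
    - {"offset": [0,0,1],"twist": 0}
    - {"offset": [0,0,2.5],"twist": 0}
    - {"offset": [0,0,4.5],"twist": 0}
    - {"offset": [0,0,6.5],"twist": 0}
    - {"offset": [0,0,8.5],"twist": 0}
    - {"offset": [0,0,10.5],"twist": 0}
    - {"offset": [0,0,12],"twist": 0}
    - {"offset": [0,0,13],"twist": 0}
    - {"offset": [0,0,13],"twist": 0}
    - {"offset": [0,0,13],"twist": 0}
    - {"offset": [0,0,13],"twist": 0}

```text
time: 4.97
tcp_pos: [0.5006, 0.2676, 0.2902]
tool_rot: [-0.001, 0.63, 0.777, -0.001]
contact_force: [0.6, 0.5, -4.1]
gripper_width: 0.0182
grasp_force: 39.3
```

drive_tool:
  deltas:
    - {"offset": [0.2,-1,0],"twist": -1}
    - {"offset": [0.5,-3,0],"twist": -3}
    - {"offset": [0.9,-5.5,0],"twist": -5}
    - {"offset": [1.3,-8,0],"twist": -8}
    - {"offset": [1.8,-10.5,0],"twist": -11}
    - {"offset": [2.2,-13,0],"twist": -14}
    - {"offset": [2.6,-15.5,0],"twist": -17}
    - {"offset": [3,-18,0],"twist": -20}
    - {"offset": [3.4,-20.5,0],"twist": -22}
    - {"offset": [3.7,-22.3,0],"twist": -23.5}
    - {"offset": [3.95,-23.3,0],"twist": -24}
    - {"offset": [3.95,-23.3,0],"twist": -24}

```text
time: 5.97
tcp_pos: [0.5408, 0.0325, 0.291]
tool_rot: [-0.0, 0.778, 0.628, -0.001]
contact_force: [0.1, -0.5, -3.1]
gripper_width: 0.0181
grasp_force: 39.3
```

drive_tool:
  deltas:
    - {"offset": [0,0,0],"twist": 0}
    - {"offset": [0,0,0],"twist": 0}
    - {"offset": [0,0,0],"twist": 0}
    - {"offset": [0,0,0],"twist": 0}
    - {"offset": [0,0,0],"twist": 0}
    - {"offset": [0,0,0],"twist": 0}

```text
time: 6.47
tcp_pos: [0.5408, 0.0355, 0.2921]
tool_rot: [0.0, 0.777, 0.63, 0.0]
contact_force: [0.7, 1.1, -3.4]
gripper_width: 0.0178
grasp_force: 39.3
```

```bash
cat >> h.py <<'E'
def pose(c,ctr):
    """gauge: tab top centre, yaw, lean from a top/scene cloud (ctr: rough xy)"""
    p,W=cloud(c); return p,W
def marks(cams=("scene",),names=("gauge","gauge_grip","pointer_tip","mark_tab")):
    out={}
    for c in cams:
        arm.grab_frame(c)
        for n in names:
            r=[x for x in arm.mark_of(c,n) if x["p"]>.25][:1]
            print(c,n,[(np.round(x["point"],4).tolist(),round(x["p"],2)) for x in r])
            if r: out[c,n]=np.array(r[0]["point"])
    return out
E
python3 - <<'E'
from h import *
s=arm.state(); print(s["tcp_pos"],yaw_tool(),s["contact_force"],s["ft_torque"])
m=marks(("scene","top"))
p,W=cloud("top")
P=sel(W,(.54,.035),.09,.15,.245); e,V=np.linalg.eigh(np.cov(P[:,:2].T)); print(len(P),P.mean(0),np.degrees(np.arctan2(V[1,1],V[0,1])))
p,_=arm.grab_frame("scene"); cv2.imwrite("pics/s2.png",cv2.resize(p[130:350,160:460],None,fx=2.5,fy=2.5)[:,:,::-1])
E
```

```text
[0.54084139 0.03553378 0.29205982] -11.965781566927317 [ 0.6788946   1.12046091 -3.3994323 ] [-0.01761864  0.02427124 -0.00208752]
scene gauge [([0.5413, 0.0369, 0.1337], 0.91)]
scene gauge_grip [([0.5444, 0.0408, 0.2814], 0.61)]
scene pointer_tip [([0.5195, 0.0407, 0.2439], 0.69)]
scene mark_tab [([0.5233, 0.0214, 0.2418], 0.77)]
top gauge []
top gauge_grip [([0.5353, 0.0329, 0.2833], 0.61)]
top pointer_tip []
top mark_tab [([0.5207, 0.0217, 0.2418], 0.69)]
512 [0.52979541 0.02953841 0.21174286] 80.50047952395502
```

View pics/s2.png

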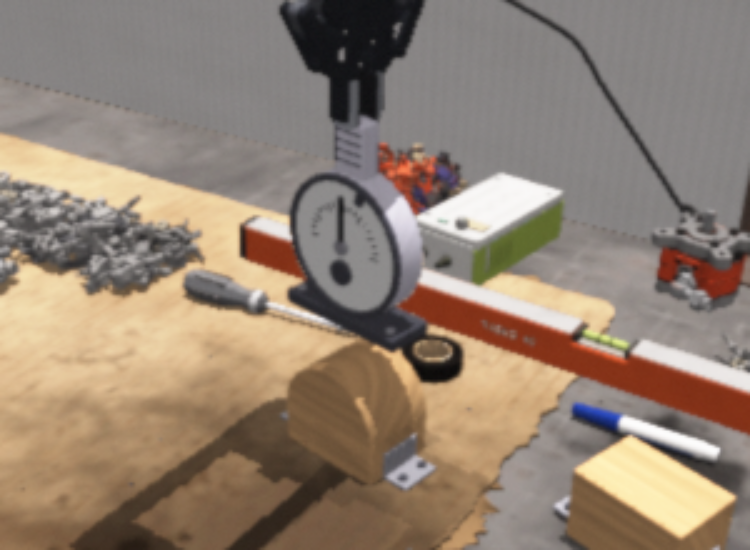

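The gauge hangs upright over the crest, square to the block, with the pointer at the top and the mark tab to its right. I'll lower it gently now.

drive_tool:
  deltas:
    - {"offset": [0,0,-1],"twist": 0}
    - {"offset": [0,0,-2],"twist": 0}
    - {"offset": [0,0,-2.8],"twist": 0}
    - {"offset": [0,0,-3.3],"twist": 0}
    - {"offset": [0,0,-3.5],"twist": 0}
    - {"offset": [0,0,-3.5],"twist": 0}
    - {"offset": [0,0,-3.5],"twist": 0}
    - {"offset": [0,0,-3.5],"twist": 0}

```text
time: 7.73
tcp_pos: [0.5412, 0.0349, 0.2575]
tool_rot: [0.0, 0.777, 0.629, 0.0]
contact_force: [0.1, 0.4, -3.4]
gripper_width: 0.018
grasp_force: 39.3
```

drive_tool:
  deltas:
    - {"offset": [0,0,-0.1],"twist": 0}
    - {"offset": [0,0,-0.15],"twist": 0}
    - {"offset": [0,0,-0.2],"twist": 0}
    - {"offset": [0,0,-0.2],"twist": 0}
    - {"offset": [0,0,-0.2],"twist": 0}

```text
time: 8.15
tcp_pos: [0.5409, 0.0349, 0.255]
tool_rot: [0.0, 0.777, 0.629, -0.0]
contact_force: [0.1, -0.3, -3.4]
gripper_width: 0.0182
grasp_force: 39.3
```

drive_tool:
  deltas:
    - {"offset": [0,0,-0.1],"twist": 0}
    - {"offset": [0,0,-0.15],"twist": 0}
    - {"offset": [0,0,-0.15],"twist": 0}
    - {"offset": [0,0,-0.15],"twist": 0}

```text
time: 8.48
tcp_pos: [0.5409, 0.0349, 0.2534]
tool_rot: [-0.0, 0.777, 0.629, -0.0]
contact_force: [0.5, -0.9, -3.3]
gripper_width: 0.0181
grasp_force: 39.3
```

drive_tool:
  deltas:
    - {"offset": [0,0,-0.05],"twist": 0}
    - {"offset": [0,0,-0.1],"twist": 0}
    - {"offset": [0,0,-0.1],"twist": 0}
    - {"offset": [0,0,-0.1],"twist": 0}

```text
time: 8.82
tcp_pos: [0.541, 0.0349, 0.2527]
tool_rot: [0.0, 0.777, 0.629, 0.0]
contact_force: [-0.3, 0.0, -2.0]
gripper_width: 0.0183
grasp_force: 39.5
```

Contact is starting, with about 1.4 N now on the block.

drive_tool:
  deltas:
    - {"offset": [0,0,-0.05],"twist": 0}
    - {"offset": [0,0,-0.1],"twist": 0}
    - {"offset": [0,0,-0.1],"twist": 0}
    - {"offset": [0,0,-0.1],"twist": 0}

```text
time: 9.15
tcp_pos: [0.5415, 0.0349, 0.2526]
tool_rot: [0.001, 0.777, 0.629, 0.001]
contact_force: [-0.2, -0.1, 5.2]
gripper_width: 0.0178
grasp_force: 40.3
```

```bash
cat >> h.py <<'E'
def dial(name,pivot,yaw,n=400,S=130.):
    """rectified dial view (facing the dial, up = world up); pivot: world point of the dial's centre; S px = 60 mm"""
    p,_=arm.grab_frame("scene"); i=arm.camera_info("scene"); K=np.array(i["camera_matrix"]); R=np.array(i["R"]); t=np.array(i["t"])
    y=np.array([-np.sin(yaw),np.cos(yaw),0]); z=np.array([0,0,1.])
    v,u=np.mgrid[:n,:n]; a=(n/2-u)/S*.06; b=(n/2-v)/S*.06
    X=(pivot+a[...,None]*y+b[...,None]*z)@R.T+t
    m=(X@K.T); m=(m[...,:2]/m[...,2:]).astype(np.float32)
    o=cv2.remap(p,m[...,0],m[...,1],cv2.INTER_CUBIC); cv2.imwrite(f"pics/{name}.png",o[:,:,::-1]); return o
E
python3 - <<'E'
from h import *
s=arm.state(); print(s["tcp_pos"],s["contact_force"])
yaw=np.radians(-12); t=s["tcp_pos"]
piv=np.array([t[0]-.013*np.cos(yaw),t[1]-.013*np.sin(yaw),.16])
dial("d1",piv,yaw)
marks(("scene","top"))
E
```

```text
[0.54146848 0.03487588 0.25260217] [-0.24570506 -0.13069875  5.21827941]
scene gauge [([0.5395, 0.0363, 0.0919], 0.62)]
scene gauge_grip [([0.5466, 0.0392, 0.2419], 0.81)]
scene pointer_tip [([0.5428, -0.2281, -0.0038], 0.7)]
scene mark_tab [([0.5221, 0.0225, 0.2017], 0.63)]
top gauge [([0.5406, 0.0379, 0.0924], 0.97)]
top gauge_grip [([0.5392, 0.0336, 0.2428], 0.57)]
top pointer_tip []
top mark_tab [([0.5245, 0.0181, 0.2046], 0.65)]
```

View pics/d1.png

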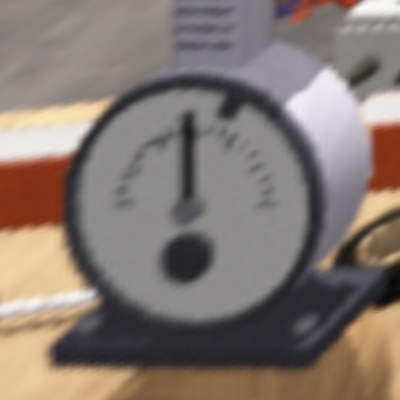

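The foot is on the crest at about 8.6 N. Rectified, the pivot is at (187,211), the pointer tip at (187,112), and the mark tab at (232,104), so the mark reads about 0.38–0.40 rad. I'll ease the grip and start rocking toward the gauge's +y.

drive_tool:
  deltas:
    - {"offset": [0,0,0],"twist": 0}
    - {"offset": [0.08,0.4,0],"twist": 0}
    - {"offset": [0.16,0.8,-0.02],"twist": 0}
    - {"offset": [0.25,1.2,-0.03],"twist": 0}
    - {"offset": [0.33,1.54,-0.05],"twist": 0}
    - {"offset": [0.33,1.54,-0.05],"twist": 0}
    - {"offset": [0.33,1.54,-0.05],"twist": 0}
  gripper: 1
  grip_force: 22

```text
time: 10.28
tcp_pos: [0.5448, 0.05, 0.2521]
tool_rot: [0.001, 0.777, 0.629, 0.0]
contact_force: [-0.4, -1.0, 6.0]
gripper_width: 0.0181
grasp_force: 40.2
```

```bash
python3 - <<'E'
from h import *
s=arm.state(); print(s["tcp_pos"],s["contact_force"],s["ft_torque"])
yaw=np.radians(-12)
dial("d2",np.array([.5415-.0127,.0349+.0027,.16]),yaw)
marks(("scene","top"))
E
```

```text
[0.54475929 0.05001721 0.25209493] [-0.36781621 -0.96735232  5.95311976] [-0.43965638  0.19082251  0.0251495 ]
scene gauge [([0.5388, 0.0311, 0.0949], 0.89)]
scene gauge_grip [([0.5445, 0.0487, 0.2428], 0.74)]
scene pointer_tip [([0.5216, 0.0468, 0.2049], 0.65)]
scene mark_tab [([0.5238, 0.0313, 0.2034], 0.62)]
top gauge [([0.5439, 0.0344, 0.0906], 0.97)]
top gauge_grip [([0.5431, 0.0459, 0.239], 0.8)]
top pointer_tip [([0.5236, 0.0439, 0.2], 0.36)]
top mark_tab [([0.526, 0.0301, 0.2048], 0.5)]
```

View pics/d2.png

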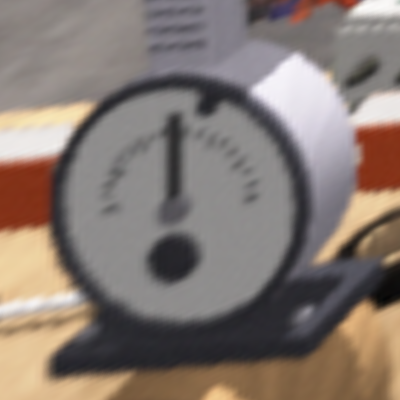

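It is rolling as planned: the mark has moved closer to the pointer and the contact force is about 9 N. Continuing.

drive_tool:
  deltas:
    - {"offset": [0.1,0.45,-0.04],"twist": 0}
    - {"offset": [0.2,0.95,-0.09],"twist": 0}
    - {"offset": [0.32,1.5,-0.16],"twist": 0}
    - {"offset": [0.42,2.0,-0.24],"twist": 0}
    - {"offset": [0.53,2.5,-0.33],"twist": 0}
    - {"offset": [0.65,3.04,-0.43],"twist": 0}
    - {"offset": [0.65,3.04,-0.43],"twist": 0}
    - {"offset": [0.65,3.04,-0.43],"twist": 0}
    - {"offset": [0.65,3.04,-0.43],"twist": 0}

```text
time: 11.58
tcp_pos: [0.5515, 0.0807, 0.248]
tool_rot: [0.001, 0.777, 0.629, 0.001]
contact_force: [0.1, 0.8, 6.0]
gripper_width: 0.0175
grasp_force: 39.5
```

```bash
python3 - <<'E'
from h import *
s=arm.state(); print(s["tcp_pos"],s["contact_force"],s["ft_torque"])
yaw=np.radians(-12)
dial("d3",np.array([.5415-.0127,.0349+.0027,.16]),yaw)
marks(("scene","top"))
E
```

```text
[0.55147754 0.0806523  0.24802726] [0.14340904 0.77215995 5.95078994] [-0.24160394  0.06241779 -0.03997601]
scene gauge [([0.5423, 0.0383, 0.0934], 0.86)]
scene gauge_grip [([0.5545, 0.0784, 0.2413], 0.78)]
scene pointer_tip [([0.5273, 0.058, 0.203], 0.58)]
scene mark_tab [([0.5289, 0.0523, 0.2044], 0.91)]
top gauge [([0.5422, 0.0357, 0.0937], 0.83)]
top gauge_grip [([0.5483, 0.0729, 0.2397], 0.56)]
top pointer_tip [([0.5305, 0.0553, 0.2014], 0.47)]
top mark_tab [([0.5299, 0.0467, 0.2061], 0.43)]
```

View pics/d3.png

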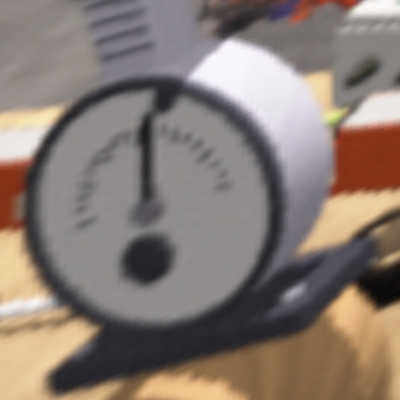

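The pointer tip is at (147,115) and the tab at (165,97), so about 0.14 rad remains. Contact force is steady at about 9 N, so I'll continue.

drive_tool:
  deltas:
    - {"offset": [0.08,0.4,-0.09],"twist": 0}
    - {"offset": [0.17,0.8,-0.19],"twist": 0}
    - {"offset": [0.26,1.2,-0.29],"twist": 0}
    - {"offset": [0.34,1.6,-0.39],"twist": 0}
    - {"offset": [0.42,1.95,-0.48],"twist": 0}
    - {"offset": [0.42,1.95,-0.48],"twist": 0}
    - {"offset": [0.42,1.95,-0.48],"twist": 0}
    - {"offset": [0.42,1.95,-0.48],"twist": 0}
    - {"offset": [0.42,1.95,-0.48],"twist": 0}
    - {"offset": [0.42,1.95,-0.48],"twist": 0}

```text
time: 12.97
tcp_pos: [0.5557, 0.1003, 0.2433]
tool_rot: [0.001, 0.777, 0.629, 0.001]
contact_force: [0.4, 0.9, 7.3]
gripper_width: 0.018
grasp_force: 37.9
```

```bash
python3 - <<'E'
from h import *
s=arm.state(); print(s["tcp_pos"],s["contact_force"],s["ft_torque"])
yaw=np.radians(-12)
dial("d4",np.array([.5415-.0127+.003,.0349+.0027+.014,.16]),yaw,n=500,S=200.)
for k in range(3): marks(("scene","top"))
E
```

```text
[0.5556769  0.10032435 0.24332021] [0.40970478 0.88184206 7.32041527] [-0.16889193  0.12516858  0.00531681]
scene gauge [([0.5407, 0.037, 0.0939], 0.97)]
scene gauge_grip [([0.5576, 0.0957, 0.2388], 0.85)]
scene pointer_tip [([0.5321, 0.0626, 0.2029], 0.45)]
scene mark_tab [([0.5307, 0.0619, 0.207], 0.58)]
top gauge [([0.5437, 0.0399, 0.094], 0.73)]
top gauge_grip [([0.5532, 0.0892, 0.2324], 0.57)]
top pointer_tip []
top mark_tab [([0.5327, 0.0614, 0.2072], 0.67)]
scene gauge [([0.5418, 0.037, 0.0959], 0.59)]
scene gauge_grip [([0.5569, 0.0915, 0.2338], 0.92)]
scene pointer_tip [([0.6837, 0.2263, -0.0023], 0.5)]
scene mark_tab [([0.5283, 0.0645, 0.2058], 0.59)]
top gauge [([0.5407, 0.0372, 0.0927], 0.83)]
top gauge_grip [([0.5507, 0.0883, 0.2351], 0.7)]
top pointer_tip []
top mark_tab [([0.5326, 0.0617, 0.2099], 0.51)]
scene gauge [([0.5393, 0.039, 0.0944], 0.92)]
scene gauge_grip []
scene pointer_tip [([0.5304, 0.0668, 0.2013], 0.68)]
scene mark_tab [([0.5313, 0.06, 0.2058], 0.83)]
top gauge [([0.5415, 0.0368, 0.0927], 0.78)]
top gauge_grip [([0.5495, 0.0901, 0.2335], 0.94)]
top pointer_tip []
top mark_tab [([0.5333, 0.0611, 0.2039], 0.67)]
```

View pics/d4.png

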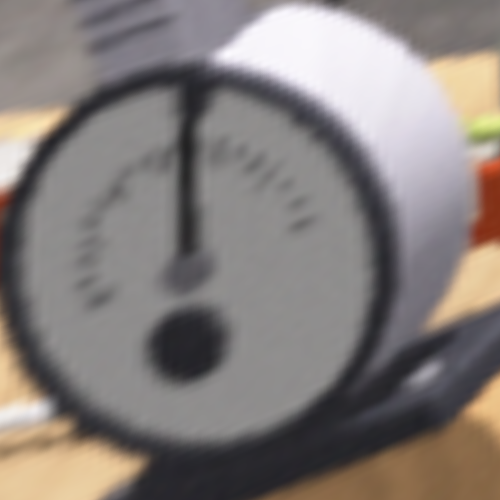

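The pointer (x=187, pivot 187,272) now nearly lies on the tab (about 195,98). To remove the parallax I'll use depth on the dial.

```bash
python3 - <<'E'
from h import *
from scipy.optimize import least_squares
yaw=np.radians(-12); ex=np.array([np.cos(yaw),np.sin(yaw)]); ey=np.array([-np.sin(yaw),np.cos(yaw)])
o=np.array([.5413,.0355])
acc=[]
for k in range(4):
    p,W=cloud("scene"); acc.append(W)
W=np.nanmean(acc,0); g=p.mean(2)
A=np.stack([(W[...,:2]-o)@ex,(W[...,:2]-o)@ey,W[...,2]],-1)
r=np.hypot(A[...,1]-.026,A[...,2]-.157)
m=(r<.066)&(A[...,0]>-.03)&(A[...,0]<-.005)
face=m&(r<.05)&(g>120); print("face x",np.median(A[face][:,0]),"yaw of face",np.degrees(np.polyfit(A[face][:,1],A[face][:,0],1)[0]),face.sum())
ring=m&(r>.048)&(g<90); P=A[ring]; print("ring n",len(P),"x",np.percentile(P[:,0],[10,50,90]).round(4))
f=least_squares(lambda c:np.hypot(P[:,1]-c[0],P[:,2]-c[1])-c[2],[.026,.157,.056],loss="soft_l1",f_scale=.002); print("ring fit",f.x)
rows,cols=np.where(m&(np.abs(A[...,1]-f.x[0])<.016)&(A[...,2]-f.x[1]>.018))
for rr in np.unique(rows):
    c=cols[rows==rr]; print(rr,c[0],g[rr,c].astype(int).tolist()," x:",(A[rr,c,0]*1000).round(0).astype(int).tolist()," y:",((A[rr,c,1]-f.x[0])*1000).round(0).astype(int).tolist(),"z",round((A[rr,c,2].mean()-f.x[1])*1000))
d=m&(r<.02)&(g<80); print("weight blob",A[d].mean(0)-[0,f.x[0],f.x[1]])
E
```

```text
face x -0.01344804102560883 yaw of face 0.3776268006135434 927
ring n 431 x [-0.0214 -0.0172 -0.0152]
ring fit [0.02511051 0.15673369 0.05724494]
211 284 [131, 145, 142, 142]  x: [-10, -8, -7, -5]  y: [16, 12, 11, 10] z 65
212 285 [134, 142, 144, 143]  x: [-10, -10, -8, -5]  y: [13, 11, 10, 9] z 63
213 285 [134, 142, 144, 145]  x: [-10, -9, -8, -6]  y: [13, 12, 10, 9] z 61
214 283 [94, 105, 127, 138, 145, 147, 154, 167, 202]  x: [-14, -15, -12, -12, -11, -9, -9, -7, -6]  y: [14, 11, 11, 8, 6, 6, 3, 2, 0] z 61
215 282 [56, 57, 66, 82, 95, 113, 140, 191, 232, 240, 245, 246]  x: [-17, -17, -17, -17, -16, -15, -11, -11, -10, -9, -8, -6]  y: [14, 12, 9, 6, 4, 2, 3, 1, -1, -2, -4, -5] z 61
216 282 [51, 49, 48, 51, 57, 71, 106, 173, 231, 244, 246, 246, 247]  x: [-17, -17, -17, -17, -17, -16, -16, -15, -12, -12, -10, -8, -6]  y: [14, 12, 9, 6, 3, 1, -1, -3, -3, -5, -6, -7, -8] z 60
217 283 [86, 62, 54, 46, 56, 76, 112, 166, 213, 235, 244, 247, 247, 248]  x: [-13, -16, -18, -17, -18, -17, -16, -16, -15, -12, -10, -9, -8, -5]  y: [16, 10, 5, 3, 0, -3, -5, -7, -8, -9, -9, -11, -12, -13] z 59
21
[... 2519 characters left out ...]
, -18, -13, -13, -14, -14, -15, -13, -13]  y: [14, 10, 3, 0, 2, -1, -4, -8, -11, -12, -15] z 25
233 285 [112, 49, 85, 137, 141, 141, 142, 139, 133, 133]  x: [-14, -18, -18, -13, -14, -14, -14, -14, -14, -13]  y: [10, 3, 0, 2, -1, -5, -7, -10, -13, -15] z 24
234 286 [51, 84, 136, 142, 142, 141, 141, 140, 127]  x: [-18, -18, -13, -14, -13, -13, -13, -14, -14]  y: [3, 0, 2, -1, -4, -6, -9, -13, -15] z 22
235 287 [82, 142, 140, 140, 133, 117]  x: [-18, -13, -14, -14, -14, -13]  y: [0, -3, -7, -10, -13, -15] z 21
236 291 [142, 141, 138, 133]  x: [-14, -14, -15, -13]  y: [-7, -10, -14, -15] z 20
237 293 [140, 140]  x: [-14, -13]  y: [-13, -15] z 18
weight blob [-0.01876365  0.000731   -0.00533906]
```

Depth shows the pointer, tab and ring share one plane. The tab is still about 0.03 rad to the right, so I'll make one small trim.

drive_tool:
  deltas:
    - {"offset": [0.03,0.15,-0.03],"twist": 0}
    - {"offset": [0.06,0.3,-0.06],"twist": 0}
    - {"offset": [0.1,0.48,-0.11],"twist": 0}
    - {"offset": [0.1,0.48,-0.11],"twist": 0}
    - {"offset": [0.1,0.48,-0.11],"twist": 0}
    - {"offset": [0.1,0.48,-0.11],"twist": 0}
    - {"offset": [0.1,0.48,-0.11],"twist": 0}
    - {"offset": [0.1,0.48,-0.11],"twist": 0}
    - {"offset": [0.1,0.48,-0.11],"twist": 0}
    - {"offset": [0.1,0.48,-0.11],"twist": 0}
    - {"offset": [0.1,0.48,-0.11],"twist": 0}
    - {"offset": [0.1,0.48,-0.11],"twist": 0}

```text
time: 15.72
tcp_pos: [0.5566, 0.1051, 0.2419]
tool_rot: [0.001, 0.777, 0.629, 0.001]
contact_force: [0.3, 0.1, 6.0]
gripper_width: 0.0176
grasp_force: 37.3
```

```bash
python3 - <<'E'
from h import *
s=arm.state(); print(s["tcp_pos"],s["contact_force"],s["grasp_force"],s["time"])
yaw=np.radians(-12)
o=dial("d5",np.array([.5415-.018+.003,.0349+.0037+.022,.18]),yaw,n=500,S=300.)
g=arm.grab_frame("scene")[0].mean(2).astype(int)
for r in range(214,234): print(r,g[r,281:295].tolist())
E
```

```text
[0.55656439 0.10508607 0.24192951] [0.25217966 0.14000661 5.98740363] 37.336227893829346 15.7167
214 [85, 91, 94, 108, 129, 144, 147, 162, 202, 238, 245, 246, 247, 248]
215 [52, 55, 58, 67, 83, 101, 148, 208, 237, 245, 246, 247, 247, 248]
216 [52, 51, 47, 47, 52, 69, 112, 171, 223, 241, 245, 246, 247, 248]
217 [110, 97, 84, 57, 47, 55, 76, 104, 146, 193, 229, 244, 247, 248]
218 [136, 131, 112, 71, 43, 45, 52, 67, 85, 116, 170, 223, 243, 246]
219 [141, 138, 123, 75, 45, 39, 47, 63, 71, 78, 104, 150, 203, 236]
220 [141, 139, 122, 76, 44, 41, 57, 92, 104, 81, 72, 91, 128, 188]
221 [140, 141, 122, 80, 48, 45, 65, 107, 129, 112, 77, 69, 87, 126]
222 [142, 141, 135, 108, 71, 67, 90, 119, 137, 134, 116, 87, 70, 87]
223 [141, 143, 139, 115, 61, 71, 111, 133, 141, 141, 136, 119, 88, 69]
224 [140, 140, 138, 112, 51, 67, 115, 140, 139, 141, 141, 136, 119, 87]
225 [133, 129, 127, 95, 45, 65, 117, 139, 142, 141, 141, 140, 137, 119]
226 [116, 122, 106, 86, 37, 65, 118, 136, 139, 141, 139, 141, 141, 135]
227 [118, 126, 111, 101, 46, 63, 106, 112, 119, 139, 141, 142, 142, 140]
228 [134, 129, 122, 111, 48, 61, 101, 104, 113, 129, 129, 140, 140, 141]
229 [140, 137, 134, 113, 50, 61, 102, 109, 112, 118, 123, 138, 141, 142]
230 [140, 141, 138, 117, 61, 66, 114, 130, 131, 132, 133, 132, 129, 140]
231 [141, 142, 138, 117, 64, 66, 116, 139, 141, 139, 132, 121, 125, 139]
232 [140, 141, 140, 118, 65, 57, 108, 139, 143, 142, 138, 132, 134, 137]
233 [140, 141, 140, 119, 64, 50, 101, 138, 141, 141, 141, 138, 124, 111]
```

View pics/d5.png

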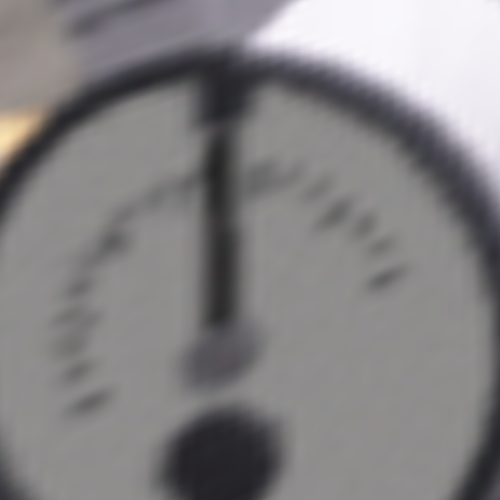

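The pointer (x≈220, pivot 220,355) is now centred on the tab (222,95), within about 0.01 rad. The contact force is about 9 N and the grip is holding, so I'm handing in.

```bash
python3 -c "
from plant import arm
print(arm.hand_in())"
```

```text
the job is handed in; nothing more can be done
None
```

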